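# Turn the desk organiser so that the hand stamp faces the pointer

### The job

Turn the rotating desk organiser by pushing the finger pegs on its rim, until the hand stamp (the wooden block with a knob) stands straight in line behind the arrow pointer on the organiser's foot, then take the hand away. Leave the stationery standing in its compartments: do not touch, lift or carry any of it, and do not push on the compartment insert or disturb the other things on the desk.

Things in the scene. Friction and masses are not known exactly. Their poses are not given: they have to be found in the camera images.
- foot: Fixed foot under the tray: a grey disc 190 mm across, 14 mm high, with a metal tongue 44 mm wide, 10 mm high that sticks out from under the tray to 190 mm from the axis; on it a raised black arrowhead (top 14 mm above the desk) points at the axis. Origin on the turning axis at desk height; -x runs along the tongue, within 26 degrees of straight back to the robot; z is up.
- carousel: Turning tray: black disc 250 mm across, 18 mm thick, top face 34 mm above the desk. Turns both ways without stops about the vertical axis; stays where left (about 1 N at the rim moves it). Origin on the axis at its underside. Six upright round finger pegs, 12 mm thick, 32 mm tall, stand on its rim at radius 114 mm, at 30, 90, 150, 210, 270, 330 degrees counter-clockwise from its x axis.
- stamp: The hand stamp: wooden block 28 x 44 x 16 mm with a turned wooden knob 24 mm across on top, 48 mm tall in all, standing loose in a compartment about 55 mm from the axis. Origin at the centre of its underside.
- insert: Grey compartment insert fixed on the tray, turning with it: hub 24 mm across, 26 mm tall; four radial dividers 16 mm tall at 45, 135, 225, 315 degrees; round curb 8 mm tall, outer radius 94 mm. The stamp stands in its -x compartment, one other thing in each of the rest. Origin on the axis at the tray's top face, axes as the tray's.
- tape: Roll of clear tape lying flat, 50 mm across, 19 mm high, hole 30 mm; loose in a compartment. Origin at the centre of its underside.
- clipjar: Small round glass jar with steel lid, 44 mm across, 42 mm tall; loose in a compartment. Origin at the centre of its underside.
- staplebox: Plain white paperboard box 44 x 30 x 22 mm, loose in a compartment. Origin at the centre of its underside.
- notepad: Bystander: block of note paper 76 x 76 x 28 mm, loose on the desk beside the organiser. Origin at the centre of its underside.
- mug: Bystander: white mug 76 mm across and 85 mm tall, handle at its +y, loose on the desk. Origin at the centre of its underside.
- calculator: Bystander: grey calculator 130 x 75 x 18 mm, long side along its x, loose on the desk. Origin at the centre of its underside.
There are look-alikes about, which are no part of the job. There is more than one size of the tape; the job needs the smallest. Of the things that look like the stamp, the larger one is meant.

How it is judged:
By the outcome, as a careful person would: the job done as asked, in the order asked, and still so for the second after the job is handed in, with the robot touching nothing.
It also fails if it takes over 72 s, if anything falls off the work surface, if the arm or the gripper's body presses on something with over 40 N, if the wrist force passes 120 N, or if a joint passes its speed limit or range.

### The arm

A 7-joint arm with a two-finger parallel gripper is mounted at the origin on the work surface. World frame = base frame: x ahead of the robot, y to its left, z up, the work surface at z = 0. Lengths are in m, angles in rad, forces in N, time in s.
With the tool pointing down it reaches from about 0.425 to 0.925 m from the base axis. Payload 6.8 kg.
Tool frame: the origin (TCP) lies midway between the tips of the shut fingers; the grasp point (between the pads) lies 19 mm behind it; z points along the fingers, y is the direction in which the jaws open and shut (so a half turn about z gives the same grasp; the last joint's range is limited). The gripper opens to 85 mm and grips with 20 to 120 N. Pads are 22 mm wide; open, the fingers measure 114 mm over their backs; the gripper's body (76 mm by 85 mm) begins 54 mm behind the grasp point. The pads swing forward as they close: fully open they stand 13 mm farther back than shut.
Start: joints at [-1.344, 0.477, 0.022, 1.555, -0.011, 1.109, -0.083], TCP at [0.222, 0.638, 0.231] pointing down, gripper open.
Joint ranges: [-2.96, 2.96], [-0.34, 2.1], [-1.41, 1.46], [0.24, 2.44], [-1.37, 4.51], [0.17, 1.92], [-2.96, 2.96]. Speed limits (rad/s): [2.39, 2.39, 3.14, 3.14, 3.14, 3.14, 3.14].

### API

Orientations are given as a rotation vector (axis times angle).
In Python, from bench import r, imaging gives the robot as it stands.
- The arm moves only by the tool jog_arm, never from a script. Its argument "rows" is a list of rows, each an object with "delta_rot": the turn, a rotation vector about the tool's x, y, z in degrees, a list of three; "xyz": the shift along the tool's x, y, z in cm, a list of three; "fingers": the closure, from 0 (fully open) to 1 (shut). A call has exactly 5 rows; each row is the pose to reach, as a shift and turn from the pose measured when the call began, along the tool's axes at that moment; what a row does not reach only later rows make up. A row lasts 1/12 s, in which the tool goes at most 41.7 mm and 7.16 degrees, less where a joint would pass 70% of its speed; a pose out of reach is approached as far as the arm can. A call with a gripper value outside its range is refused whole. The fingers move at their own pace and stop on an object; "grip_force" is the grip in N (left out, the last holds). Time passes only in rows, so rows that repeat a pose let the fingers close, or fill a call up. It gives the time, the measured TCP pose, the force and the opening at its end, in the units of the state.
- r.get_obs(): the state, without advancing time (a new reading comes with each control period).
- imaging.grab_frame(name): name is "scene" or "side" or "wrist"; returns the picture (400x640x3 uint8, blue, green, red); there is no depth.
- imaging.camera_info(name): a dict with "camera_matrix" (3x3 intrinsics, pixels), "xyz" and "attitude" of the camera in the world. Camera axes: x right, y down, z forward; pixel columns grow to the right and rows downward; lengths in m; the calibration is good to about 2 mm. The wrist camera is an equidistant fisheye: a pixel r from the principal point sees the ray r / f radians off the axis. A picture is of the moment at which its call begins: read the wrist's pose just before it. camera_info takes no time and is no camera call; for the wrist camera it gives the pose at the moment of the call.
- r.hand_in(): hands the job in, once; it reports no verdict.
Trained networks look in the newest picture that a camera, given by its name, has taken for a name from the list of things; names that differ only in an ending like _2 or _b are one class to them, and where a whole thing is asked for, a point or a joint stands for the part that bears it (a point fixed in the world has none). Each returns a list of dicts, best first, with "conf" (0 to 1); they miss things now and then, are a little off and sometimes report something else, mostly with a low value. They report only what shows in the picture. A call takes as long as a camera call. They do not tell look-alikes from the thing itself.
- imaging.find_in(camera, query): "position" ([column, row] in pixels, amid what is visible of it).
- imaging.cut_out(camera, query): "region" (400x640 bool, what is visible of it) and "position" ([column, row] in pixels, amid what is visible of it).
- imaging.tip_of(camera, query): "position" ([column, row] in pixels: a listed point, or the origin of a listed thing).
The state is a dict: "clock": time; "joints": joint angles; "qvel": joint speeds; "tau": joint torques, N m; "tcp_pos": TCP position; "orientation": TCP orientation; "contact_force": force on the tool from outside, world axes, zero at the start; "moment": the same for the moment, N m; "grip_width": finger opening in m.
Only numpy, scipy, OpenCV 4.12 (cv2) and the standard library are available. Lean on these libraries where they do the work, as an engineer would, in place of code of your own. Each camera call takes 0.05 s, during which the arm holds its last target.

## Working session

There is one attempt and no reset: what is moved stays moved. The work goes in short steps, Python scripts to look and compute and a tool call to move; the robot and the scene stay as the last step left them, time stands still between calls to the robot, and variables do not carry over. Pictures are saved under pics/ and viewed, and the job is handed in when it is done.

Besides the shell and the picture viewer there is one more tool, called after "Emit:" as name(argument=value, ...) on one line, values as JSON. jog_arm: Moves the arm, as the interface text tells. Its arguments: {"type":"object","properties":{"rows":{"type":"array","items":{"type":"object","properties":{"delta_rot":{"type":"array","items":{"type":"number"}},"xyz":{"type":"array","items":{"type":"number"}},"fingers":{"type":"number"}}}},"grip_force":{"type":"number"}},"required":["rows"]}

```bash
ls; mkdir -p pics
python3 - <<'E'
from bench import r, imaging
import cv2
print(r.get_obs())
for n in ["scene","side","wrist"]:
    im=imaging.grab_frame(n); cv2.imwrite(f"pics/{n}0.png",im); print(n,imaging.camera_info(n))
E
```

```text
pics
{'clock': 0.0, 'joints': array([-1.34409314,  0.47778088,  0.02236262,  1.55642915, -0.0115086 ,
        1.10929223, -0.08311099]), 'qvel': array([-9.61693942e-05, -3.79386030e-04,  6.85030624e-04,  8.69760874e-04,
       -1.72393414e-04, -7.83493822e-04,  2.43685815e-03]), 'tau': array([ 4.63022825e-04, -5.96457875e+01,  1.60829075e+00, -2.81190187e+01,
        1.25413650e-02,  9.27196088e-03, -6.21903041e-06]), 'tcp_pos': array([0.22162801, 0.63696744, 0.23034846]), 'orientation': array([-5.23447977e-01, -3.09751058e+00,  2.78588186e-03]), 'contact_force': array([-0.52869979,  0.052164  , -0.20496771]), 'moment': array([-0.01188986, -0.01351755,  0.03392684]), 'grip_width': 0.08542062093508225}
scene {'camera_matrix': array([[447.2640488 ,   0.        , 319.93308889],
       [  0.        , 447.2640488 , 198.53962014],
       [  0.        ,   0.        ,   1.        ]]), 'xyz': array([ 1.05340331, -0.1497936 ,  0.84293138]), 'attitude': array([-2.12431276, -1.4808082 ,  0.48491407])}
side {'camera_matrix': array([[382.17777731,   0.        , 319.95137359],
       [  0.        , 382.17777731, 204.39275145],
       [  0.        ,   0.        ,   1.        ]]), 'xyz': array([ 0.18333259, -0.53436605,  0.61840033]), 'attitude': array([-2.16664703,  0.61891847, -0.29156463])}
wrist {'camera_matrix': array([[309.70691629,   0.        , 319.11382965],
       [  0.        , 309.70691629, 195.03360717],
       [  0.        ,   0.        ,   1.        ]]), 'xyz': array([0.15405086, 0.65945112, 0.37344862]), 'attitude': array([2.36348601, 1.68073484, 0.23980073])}
```

View pics/scene0.png

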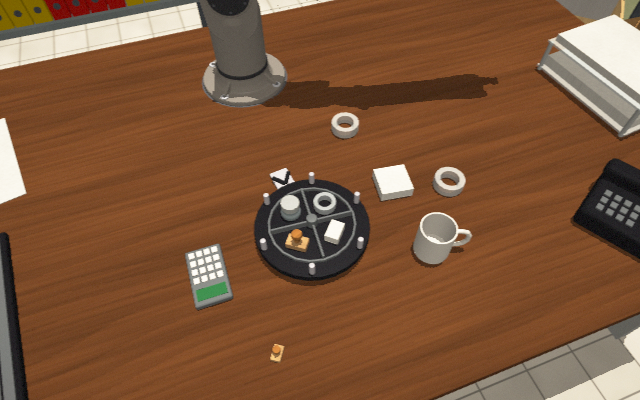

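View pics/side0.png

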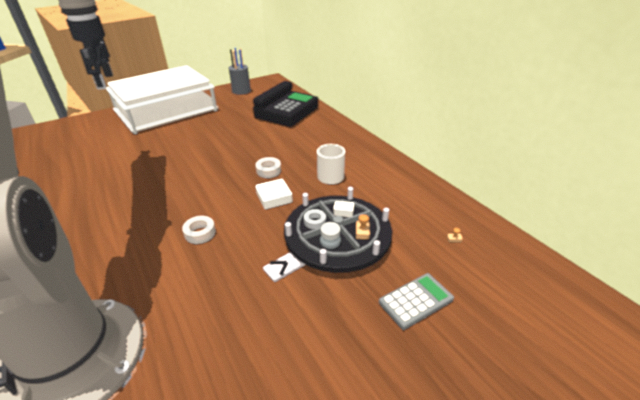

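View pics/wrist0.png

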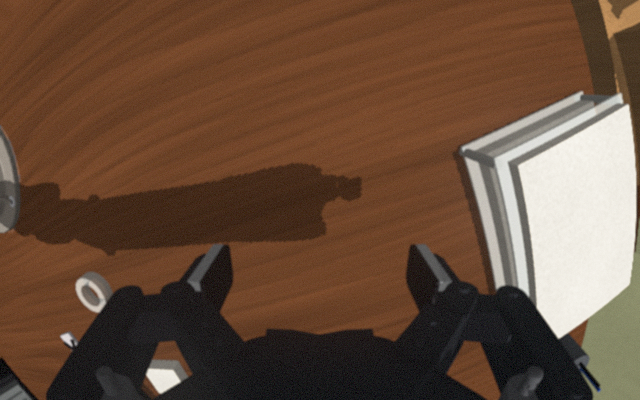

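The scene view shows the tray at about (312,222), with pegs at (312,178), (357,197), (361,242), (312,268), (263,244) and (266,199). The stamp is at (297,240), the tongue at (283,178), and the decoy mini-stamp at (277,352). Next I'll measure these precisely.

```bash
cat > h.py <<'E'
import numpy as np, cv2
from scipy.spatial.transform import Rotation as R
from bench import r, imaging
def cam(n):
    c=imaging.camera_info(n); return c["camera_matrix"],np.array(c["xyz"]),R.from_rotvec(c["attitude"]).as_matrix()
def ray(n,px,z):
    K,t,M=cam(n); d=M@np.linalg.inv(K)@np.array([px[0],px[1],1.]); return t+d*(z-t[2])/d[2]
def proj(n,P):
    K,t,M=cam(n); q=K@(M.T@(np.atleast_2d(P)-t).T); return (q[:2]/q[2]).T
E
python3 - <<'E'
from h import *
for n in ["scene","side"]:
    im=imaging.grab_frame(n)
    for q,z in [("stamp",.034),("carousel",.016),("foot",0),("insert",.034),("clipjar",.034),("tape",.034),("staplebox",.034),("notepad",0),("mug",0),("calculator",0)]:
        for d in imaging.tip_of(n,q)[:3]:
            print(n,q,round(d["conf"],2),np.round(d["position"],1),np.round(ray(n,d["position"],z),4))
    K=(312,222) if n=="scene" else (338,232)
    c=im[K[1]-75:K[1]+75,K[0]-100:K[0]+100]; cv2.imwrite(f"pics/{n}crop.png",cv2.resize(c,None,fx=4,fy=4,interpolation=cv2.INTER_CUBIC))
E
```

```text
scene stamp 0.81 [300.  247.5] [ 0.6064 -0.0342  0.034 ]
scene stamp 0.45 [278.3 354.9] [ 0.8004 -0.1405  0.034 ]
scene carousel 0.63 [310.  227.7] [0.5573 0.0046 0.016 ]
scene insert 0.76 [312.2 224.3] [0.5616 0.0085 0.034 ]
scene clipjar 0.74 [288.8 211.7] [ 0.5131 -0.0285  0.034 ]
scene tape 0.78 [446.1 184.6] [0.5667 0.3304 0.034 ]
scene tape 0.69 [326.4 207.1] [0.5302 0.0528 0.034 ]
scene tape 0.56 [342.5 130.5] [0.3257 0.1729 0.034 ]
scene staplebox 0.54 [333.6 232.3] [0.5962 0.0442 0.034 ]
scene notepad 0.95 [389.9 185.1] [ 0.5012  0.225  -0.    ]
scene mug 0.92 [429.8 248.2] [0.6861 0.2318 0.    ]
scene calculator 0.56 [208.7 277.6] [ 0.5895 -0.2289  0.    ]
side stamp 0.62 [454.  239.4] [ 0.7552 -0.164   0.034 ]
side stamp 0.56 [338.9 226.6] [0.5639 0.0064 0.034 ]
side stamp 0.55 [363.9 230.4] [ 0.6047 -0.0346  0.034 ]
side carousel 0.74 [339.2 233.4] [0.5629 0.003  0.016 ]
side foot 0.46 [363.1 232.6] [ 0.6229 -0.0108  0.    ]
side foot 0.3 [326.5 174.9] [0.6818 0.2447 0.    ]
side insert 0.67 [337.2 225.6] [0.5625 0.0114 0.034 ]
side insert 0.58 [360.4 231. ] [ 0.5968 -0.032   0.034 ]
side clipjar 0.61 [330.6 242.8] [ 0.5186 -0.0283  0.034 ]
side tape 0.95 [199.9 233.9] [0.2842 0.1528 0.034 ]
side tape 0.82 [267.6 172.9] [0.5219 0.2973 0.034 ]
side tape 0.59 [314.7 222.1] [0.5249 0.0496 0.034 ]
side staplebox 0.76 [341.8 212.2] [0.599  0.0461 0.034 ]
side notepad 0.57 [273.2 196.9] [0.5037 0.2317 0.    ]
side mug 0.62 [326.  174.9] [0.6806 0.2454 0.    ]
side calculator 0.7 [417.5 299.9] [ 0.5957 -0.2266  0.    ]
```

View pics/scenecrop.png

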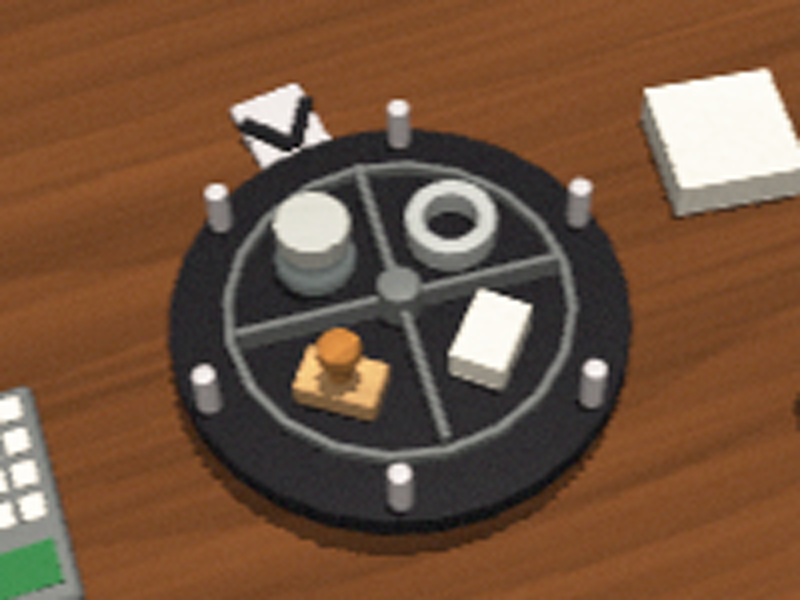

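View pics/sidecrop.png

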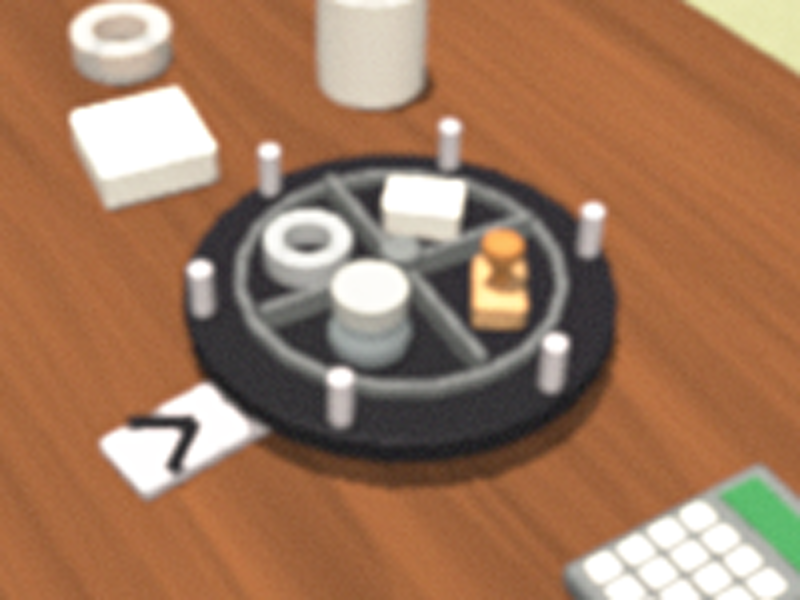

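```bash
cat > fit.py <<'E'
from h import *
from scipy.optimize import least_squares
def toP(n,l):
    o={"scene":(212,147),"side":(238,157)}[n]; return [np.array(o)+(np.array(p)+.5)/4-.5 for p in l]
pegs={"scene":toP("scene",[(398,108),(580,188),(594,369),(400,473),(204,375),(216,194)]),
"side":toP("side",[(450,127),(592,212),(554,343),(341,378),(201,269),(269,152)])}
tong={"scene":toP("scene",[(232,107),(293,85)]),"side":toP("side",[(150,495),(102,440)])}
E
python3 - <<'E'
from fit import *
for n in pegs:
    P=np.array([ray(n,p,.066) for p in pegs[n]])[:,:2]
    def f(v):
        a=np.arctan2(*(P-v[:2]).T[::-1]); return np.hypot(*(P-v[:2]).T)-.114
    s=least_squares(f,P.mean(0)); c=s.x; a=np.degrees(np.arctan2(P[:,1]-c[1],P[:,0]-c[0]))
    m=np.degrees(np.angle(np.mean(np.exp(6j*np.radians(a)))))/6
    print(n,"c",c.round(4),"res",(s.fun*1000).round(1),"ang",a.round(1),"mod60",m)
    T=np.array([ray(n,p,.010) for p in tong[n]])[:,:2]; tc=T.mean(0)
    print(" tongue",T.round(4),"len",np.linalg.norm(T[0]-T[1]),"r",np.linalg.norm(tc-c),"ang",np.degrees(np.arctan2(*(tc-c)[::-1])), "norm ang",np.degrees(np.arctan2(*(T[1]-T[0])[::-1]))+90)
    o=toP(n,[(338,340)] if n=="scene" else [(503,240)])[0]
    S=ray(n,o,.079)[:2]; print(" stamp knob",S.round(4),np.hypot(*(S-c)),np.degrees(np.arctan2(*(S-c)[::-1])))
E
```

```text
scene c [0.5612 0.0073] res [-0.4 -0.9 -0.7 -0.6 -0.7 -0.9] ang [ 160.7  100.6   40.6  -19.2  -79.2 -138.9] mod60 -19.241915091051126
 tongue [[ 0.3754 -0.0341]
 [ 0.3718  0.0053]] len 0.039590125361170604 r 0.18886535232633156 ang -173.41288454850593 norm ang 185.2043684658854
 stamp knob [ 0.5941 -0.0363] 0.054630641067403375 -52.907330424049256
side c [0.5598 0.0061] res [-0.5 -0.8 -0.8 -0.5 -0.9 -0.8] ang [  40.7  -19.4  -79.3 -139.2  160.5  100.9] mod60 -19.314523109568814
 tongue [[ 0.3754 -0.04  ]
 [ 0.3706  0.0078]] len 0.047985248028774866 r 0.1881579739371459 ang -173.22740716386326 norm ang 185.73620646053257
 stamp knob [ 0.5984 -0.0364] 0.05738325637311487 -47.76558865354683
```

The scene and side fits agree:

| Item | Value |
|---|---|
| Tray axis | (0.5605, 0.0067) |
| Peg phase | -19.3° |
| Tongue direction | about -173.3° |
| Stamp | about -50° |

The tray has to turn about 124° clockwise. I'll push the peg at -19° with the shut fingers.

```bash
cat > mv.py <<'E'
from h import *
import json
C=np.array([.5605,.0067])
def rows(targets,fingers=1.0):
    o=r.get_obs(); M=R.from_rotvec(o["orientation"]).as_matrix(); p=o["tcp_pos"]
    out=[]
    for x,y,z,az in targets:
        a=np.radians(az); X=np.array([np.cos(a),np.sin(a),0]); Z=np.array([0,0,-1.]); T=np.stack([X,np.cross(Z,X),Z],1)
        d=M.T@(np.array([x,y,z])-p)*100; w=R.from_matrix(M.T@T).as_rotvec(degrees=True)
        out.append(dict(xyz=[round(float(v),1) for v in d],delta_rot=[round(float(v),1) for v in w],fingers=fingers))
    print("az now",np.degrees(np.arctan2(M[1,0],M[0,0])).round(1),"tcp",p.round(4),"t",round(o["clock"],2))
    print(json.dumps(out))
def arc(phi,rad=.117,z=.046): # finger at azimuth phi on rim, +x face leads away
    a=np.radians(phi); return (C[0]+rad*np.cos(a),C[1]+rad*np.sin(a),z,phi+90)
E
python3 -c "
from mv import *
rows([arc(3,z=.2)]*5)"
```

```text
az now 160.8 tcp [0.2218 0.6375 0.2313] t 1.25
[{"xyz": [-63.6, -44.0, 3.1], "delta_rot": [-0.0, -0.0, 67.8], "fingers": 1.0}, {"xyz": [-63.6, -44.0, 3.1], "delta_rot": [-0.0, -0.0, 67.8], "fingers": 1.0}, {"xyz": [-63.6, -44.0, 3.1], "delta_rot": [-0.0, -0.0, 67.8], "fingers": 1.0}, {"xyz": [-63.6, -44.0, 3.1], "delta_rot": [-0.0, -0.0, 67.8], "fingers": 1.0}, {"xyz": [-63.6, -44.0, 3.1], "delta_rot": [-0.0, -0.0, 67.8], "fingers": 1.0}]
```

Emit:
jog_arm(rows=[{"xyz": [-63.6,-44,3.1],"delta_rot": [0,0,67.8],"fingers": 1},{"xyz": [-63.6,-44,3.1],"delta_rot": [0,0,67.8],"fingers": 1},{"xyz": [-63.6,-44,3.1],"delta_rot": [0,0,67.8],"fingers": 1},{"xyz": [-63.6,-44,3.1],"delta_rot": [0,0,67.8],"fingers": 1},{"xyz": [-63.6,-44,3.1],"delta_rot": [0,0,67.8],"fingers": 1}])

```text
clock: 1.67
tcp_pos: [0.3455, 0.4678, 0.2231]
orientation: [-1.459, -2.782, -0.001]
contact_force: [-0.1, 0.9, -0.0]
grip_width: 0.0254
```

```bash
python3 -c "
from mv import *
rows([arc(3,z=.2)]);print(r.get_obs()['joints'])"
```

```text
az now 124.7 tcp [0.3455 0.4678 0.2231] t 1.67
[{"xyz": [-56.3, 1.4, 2.3], "delta_rot": [0.0, -0.0, 31.7], "fingers": 1.0}]
[-1.19894705  0.33284052  0.19773292  1.80532987 -0.07605209  1.01017911
 -0.36637173]
```

Emit:
jog_arm(rows=[{"xyz": [-56.3,1.4,2.3],"delta_rot": [0,0,31.7],"fingers": 1},{"xyz": [-56.3,1.4,2.3],"delta_rot": [0,0,31.7],"fingers": 1},{"xyz": [-56.3,1.4,2.3],"delta_rot": [0,0,31.7],"fingers": 1},{"xyz": [-56.3,1.4,2.3],"delta_rot": [0,0,31.7],"fingers": 1},{"xyz": [-56.3,1.4,2.3],"delta_rot": [0,0,31.7],"fingers": 1}])

```text
clock: 2.08
tcp_pos: [0.468, 0.2995, 0.2148]
orientation: [-2.17, -2.271, -0.002]
contact_force: [1.1, 0.5, -0.1]
grip_width: -0.0001
```

```bash
python3 -c "
from mv import *
rows([arc(3,z=.15)])"
```

```text
az now 92.6 tcp [0.468  0.2995 0.2148] t 2.08
[{"xyz": [-29.6, 19.6, 6.5], "delta_rot": [0.0, -0.1, -0.4], "fingers": 1.0}]
```

Emit:
jog_arm(rows=[{"xyz": [-29.6,19.6,3],"delta_rot": [0,0,0],"fingers": 1},{"xyz": [-29.6,19.6,3],"delta_rot": [0,0,0],"fingers": 1},{"xyz": [-29.6,19.6,3],"delta_rot": [0,0,0],"fingers": 1},{"xyz": [-29.6,19.6,3],"delta_rot": [0,0,0],"fingers": 1},{"xyz": [-29.6,19.6,3],"delta_rot": [0,0,0],"fingers": 1}])

```text
clock: 2.5
tcp_pos: [0.5904, 0.1318, 0.1972]
orientation: [-2.169, -2.272, -0.003]
contact_force: [1.6, 1.5, 0.5]
grip_width: -0.0
```

```bash
python3 -c "
from mv import *
rows([arc(3,z=.1)])"
```

```text
az now 92.6 tcp [0.5904 0.1318 0.1972] t 2.5
[{"xyz": [-12.3, 8.1, 9.7], "delta_rot": [0.1, -0.1, -0.4], "fingers": 1.0}]
```

Emit:
jog_arm(rows=[{"xyz": [-12.3,8.1,3],"delta_rot": [0.1,-0.1,-0.4],"fingers": 1},{"xyz": [-12.3,8.1,5],"delta_rot": [0.1,-0.1,-0.4],"fingers": 1},{"xyz": [-12.3,8.1,7],"delta_rot": [0.1,-0.1,-0.4],"fingers": 1},{"xyz": [-12.3,8.1,9],"delta_rot": [0.1,-0.1,-0.4],"fingers": 1},{"xyz": [-12.3,8.1,9.7],"delta_rot": [0.1,-0.1,-0.4],"fingers": 1}])

```text
clock: 2.92
tcp_pos: [0.6778, 0.0071, 0.0974]
orientation: [2.167, 2.273, -0.005]
contact_force: [-0.0, -1.1, -0.5]
grip_width: 0.0
```

```bash
python3 -c "
from mv import *
rows([arc(3,z=.047)])
for n in ['side','scene']: cv2.imwrite(f'pics/{n}1.png',imaging.grab_frame(n))"
```

```text
az now 92.7 tcp [0.6778 0.0071 0.0974] t 2.92
[{"xyz": [0.6, -0.0, 5.0], "delta_rot": [-0.1, 0.2, -0.3], "fingers": 1.0}]
```

View pics/scene1.png

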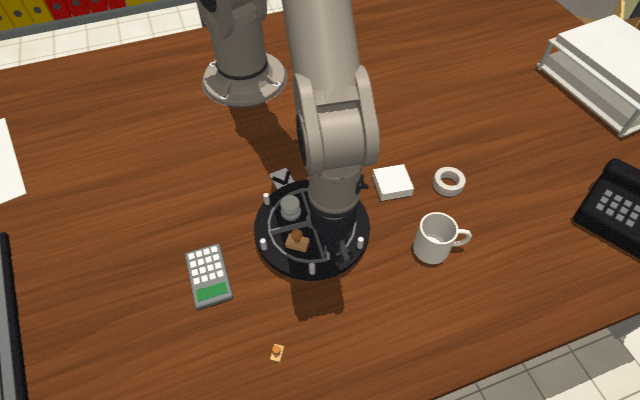

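View pics/side1.png

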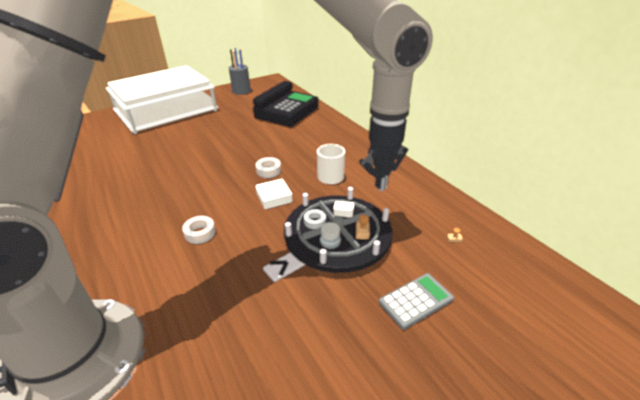

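The hand sits between the 40.6° peg at (361,242) and the -19° peg at (312,268) in the scene view. Next I lower it.

Emit:
jog_arm(rows=[{"xyz": [0,0,1.5],"delta_rot": [0,0,0],"fingers": 1},{"xyz": [0,0,3],"delta_rot": [0,0,0],"fingers": 1},{"xyz": [0,0,4],"delta_rot": [0,0,0],"fingers": 1},{"xyz": [0,0,5],"delta_rot": [0,0,0],"fingers": 1},{"xyz": [0,0,5],"delta_rot": [0,0,0],"fingers": 1}])

```text
clock: 3.43
tcp_pos: [0.6735, 0.011, 0.0445]
orientation: [-2.161, -2.273, 0.012]
contact_force: [-0.3, 0.8, 0.2]
grip_width: 0.0001
```

```bash
python3 -c "
from mv import *
rows([arc(p) for p in [-3,-7,-11,-15,-19]])
cv2.imwrite('pics/wrist1.png',imaging.grab_frame('wrist'))"
```

```text
az now 92.9 tcp [0.6735 0.011  0.0445] t 3.43
[{"xyz": [-1.1, 0.3, -0.1], "delta_rot": [-0.5, 0.1, 5.9], "fingers": 1.0}, {"xyz": [-1.9, 0.2, -0.1], "delta_rot": [-0.5, 0.1, 9.9], "fingers": 1.0}, {"xyz": [-2.7, 0.0, -0.1], "delta_rot": [-0.5, 0.1, 13.9], "fingers": 1.0}, {"xyz": [-3.5, -0.2, -0.1], "delta_rot": [-0.5, 0.2, 17.9], "fingers": 1.0}, {"xyz": [-4.2, -0.5, -0.1], "delta_rot": [-0.5, 0.2, 21.9], "fingers": 1.0}]
```

View pics/wrist1.png

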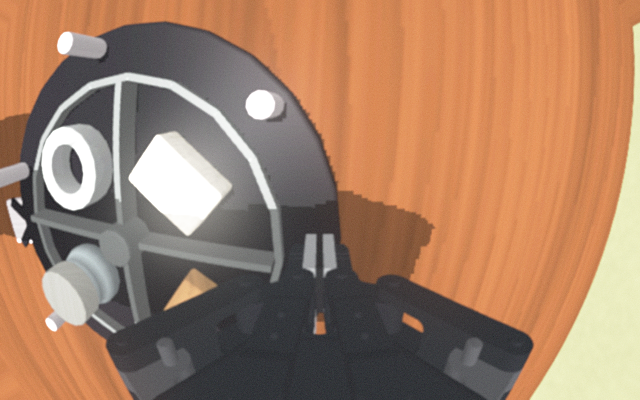

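Emit:
jog_arm(rows=[{"xyz": [-1.1,0.3,0],"delta_rot": [-0.5,0.1,5.9],"fingers": 1},{"xyz": [-1.9,0.2,0],"delta_rot": [-0.5,0.1,9.9],"fingers": 1},{"xyz": [-2.7,0,0],"delta_rot": [-0.5,0.1,13.9],"fingers": 1},{"xyz": [-3.5,-0.2,0],"delta_rot": [-0.5,0.2,17.9],"fingers": 1},{"xyz": [-4.2,-0.5,0],"delta_rot": [-0.5,0.2,21.9],"fingers": 1}])

```text
clock: 3.9
tcp_pos: [0.6723, -0.0313, 0.047]
orientation: [2.56, 1.82, 0.005]
contact_force: [0.7, 1.6, -0.4]
grip_width: -0.0001
```

```bash
python3 -c "
from mv import *
o=r.get_obs();d=o['tcp_pos'][:2]-C;print(np.hypot(*d),np.degrees(np.arctan2(d[1],d[0])))
rows([arc(p) for p in [-23,-27,-31,-35,-39]])
cv2.imwrite('pics/side2.png',imaging.grab_frame('side'))"
```

```text
0.11808261397035101 -18.767059020394875
az now 70.8 tcp [ 0.6723 -0.0313  0.047 ] t 3.9
[{"xyz": [-0.9, -0.1, 0.1], "delta_rot": [0.2, -0.1, 3.8], "fingers": 1.0}, {"xyz": [-1.7, -0.2, 0.1], "delta_rot": [0.1, -0.1, 7.8], "fingers": 1.0}, {"xyz": [-2.5, -0.4, 0.1], "delta_rot": [0.1, -0.1, 11.8], "fingers": 1.0}, {"xyz": [-3.3, -0.6, 0.1], "delta_rot": [0.1, -0.1, 15.8], "fingers": 1.0}, {"xyz": [-4.1, -0.8, 0.1], "delta_rot": [0.1, -0.1, 19.8], "fingers": 1.0}]
```

View pics/side2.png

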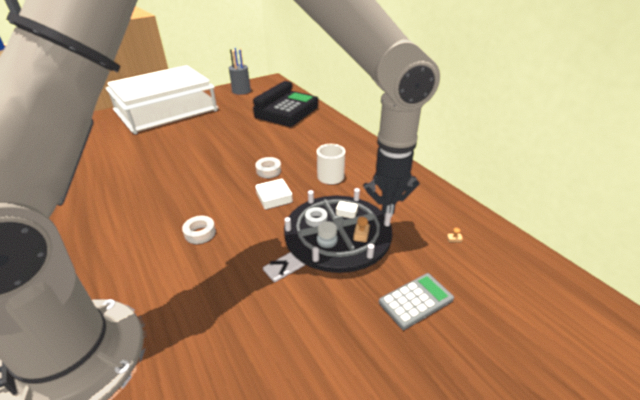

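The tray is turning and the push force is small. I'll carry on.

Emit:
jog_arm(rows=[{"xyz": [-0.9,-0.1,0.1],"delta_rot": [0,0,3.8],"fingers": 1},{"xyz": [-1.7,-0.2,0.1],"delta_rot": [0,0,7.8],"fingers": 1},{"xyz": [-2.5,-0.4,0.1],"delta_rot": [0,0,11.8],"fingers": 1},{"xyz": [-3.3,-0.6,0.1],"delta_rot": [0,0,15.8],"fingers": 1},{"xyz": [-4.1,-0.8,0.1],"delta_rot": [0,0,19.8],"fingers": 1}])

```text
clock: 4.37
tcp_pos: [0.6511, -0.0685, 0.047]
orientation: [2.839, 1.343, 0.007]
contact_force: [0.4, 2.4, -0.3]
grip_width: 0.0
```

```bash
python3 -c "
from mv import *
rows([arc(p) for p in [-43,-47,-51,-55,-59]])"
```

```text
az now 50.6 tcp [ 0.6511 -0.0685  0.047 ] t 4.37
[{"xyz": [-0.7, -0.1, 0.1], "delta_rot": [0.2, -0.2, 3.6], "fingers": 1.0}, {"xyz": [-1.5, -0.2, 0.1], "delta_rot": [0.2, -0.2, 7.6], "fingers": 1.0}, {"xyz": [-2.3, -0.3, 0.1], "delta_rot": [0.2, -0.2, 11.6], "fingers": 1.0}, {"xyz": [-3.1, -0.5, 0.1], "delta_rot": [0.1, -0.2, 15.6], "fingers": 1.0}, {"xyz": [-3.9, -0.8, 0.1], "delta_rot": [0.1, -0.2, 19.6], "fingers": 1.0}]
```

Emit:
jog_arm(rows=[{"xyz": [-0.7,-0.1,0.1],"delta_rot": [0.2,-0.2,3.6],"fingers": 1},{"xyz": [-1.5,-0.2,0.1],"delta_rot": [0.2,-0.2,7.6],"fingers": 1},{"xyz": [-2.3,-0.3,0.1],"delta_rot": [0.2,-0.2,11.6],"fingers": 1},{"xyz": [-3.1,-0.5,0.1],"delta_rot": [0.1,-0.2,15.6],"fingers": 1},{"xyz": [-3.9,-0.8,0.1],"delta_rot": [0.1,-0.2,19.6],"fingers": 1}])

```text
clock: 4.78
tcp_pos: [0.6214, -0.0931, 0.047]
orientation: [3.026, 0.839, 0.005]
contact_force: [1.8, -0.0, 0.6]
grip_width: 0.0003
```

```bash
python3 -c "
from mv import *
rows([arc(p) for p in [-63,-67,-71,-75,-79]])"
```

```text
az now 31.0 tcp [ 0.6214 -0.0931  0.047 ] t 4.78
[{"xyz": [-0.9, -0.0, 0.1], "delta_rot": [0.1, -0.2, 4.0], "fingers": 1.0}, {"xyz": [-1.7, -0.1, 0.1], "delta_rot": [0.1, -0.2, 8.0], "fingers": 1.0}, {"xyz": [-2.5, -0.3, 0.1], "delta_rot": [0.1, -0.2, 12.0], "fingers": 1.0}, {"xyz": [-3.3, -0.5, 0.1], "delta_rot": [0.1, -0.2, 16.0], "fingers": 1.0}, {"xyz": [-4.1, -0.7, 0.1], "delta_rot": [0.1, -0.2, 20.0], "fingers": 1.0}]
```

Emit:
jog_arm(rows=[{"xyz": [-0.9,0,0.1],"delta_rot": [0.1,-0.2,4],"fingers": 1},{"xyz": [-1.7,-0.1,0.1],"delta_rot": [0.1,-0.2,8],"fingers": 1},{"xyz": [-2.5,-0.3,0.1],"delta_rot": [0.1,-0.2,12],"fingers": 1},{"xyz": [-3.3,-0.5,0.1],"delta_rot": [0.1,-0.2,16],"fingers": 1},{"xyz": [-4.1,-0.7,0.1],"delta_rot": [0.1,-0.2,20],"fingers": 1}])

```text
clock: 5.2
tcp_pos: [0.5838, -0.1076, 0.047]
orientation: [-3.126, -0.299, -0.004]
contact_force: [1.2, 0.9, 0.6]
grip_width: -0.0003
```

```bash
python3 -c "
from mv import *
rows([arc(p) for p in [-83,-87,-91,-95,-99]])
print(r.get_obs()['joints'])
cv2.imwrite('pics/scene3.png',imaging.grab_frame('scene'))"
```

```text
az now 10.9 tcp [ 0.5838 -0.1076  0.047 ] t 5.2
[{"xyz": [-0.9, 0.0, 0.1], "delta_rot": [-0.0, -0.1, 3.9], "fingers": 1.0}, {"xyz": [-1.7, -0.1, 0.1], "delta_rot": [-0.0, -0.1, 7.9], "fingers": 1.0}, {"xyz": [-2.5, -0.2, 0.1], "delta_rot": [-0.1, -0.1, 11.9], "fingers": 1.0}, {"xyz": [-3.3, -0.4, 0.1], "delta_rot": [-0.1, -0.1, 15.9], "fingers": 1.0}, {"xyz": [-4.1, -0.7, 0.1], "delta_rot": [-0.1, -0.1, 19.9], "fingers": 1.0}]
[-0.44640334  0.70430049  0.72930667  1.92756175 -0.67260406  0.76789727
 -0.70904937]
```

View pics/scene3.png

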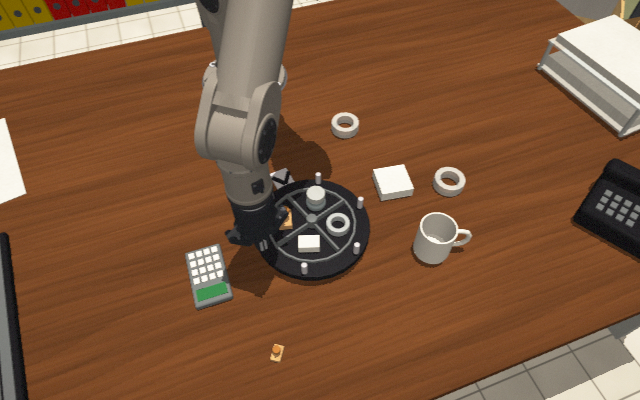

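The tray has turned about 63°. The stamp is now at (286,218), still in its compartment. I'll continue and watch j3 and j5, which are drifting.

Emit:
jog_arm(rows=[{"xyz": [-0.9,0,0.1],"delta_rot": [0,-0.1,3.9],"fingers": 1},{"xyz": [-1.7,-0.1,0.1],"delta_rot": [0,-0.1,7.9],"fingers": 1},{"xyz": [-2.5,-0.2,0.1],"delta_rot": [0,-0.1,11.9],"fingers": 1},{"xyz": [-3.3,-0.4,0.1],"delta_rot": [0,-0.1,15.9],"fingers": 1},{"xyz": [-4.1,-0.7,0.1],"delta_rot": [0,-0.1,19.9],"fingers": 1}])

```text
clock: 5.67
tcp_pos: [0.5414, -0.1088, 0.0465]
orientation: [-3.13, 0.253, -0.001]
contact_force: [1.0, -1.2, -0.4]
grip_width: -0.0
```

```bash
python3 -c "
from mv import *
rows([arc(p) for p in [-102,-105,-108,-111,-114]])
print(r.get_obs()['joints'])"
```

```text
az now -9.2 tcp [ 0.5414 -0.1088  0.0465] t 5.67
[{"xyz": [-0.5, -0.0, 0.1], "delta_rot": [-0.1, -0.0, 2.8], "fingers": 1.0}, {"xyz": [-1.1, -0.1, 0.1], "delta_rot": [-0.1, -0.0, 5.8], "fingers": 1.0}, {"xyz": [-1.7, -0.1, 0.1], "delta_rot": [-0.1, -0.0, 8.8], "fingers": 1.0}, {"xyz": [-2.4, -0.2, 0.1], "delta_rot": [-0.1, -0.0, 11.8], "fingers": 1.0}, {"xyz": [-2.9, -0.4, 0.1], "delta_rot": [-0.1, -0.0, 14.8], "fingers": 1.0}]
[-0.51673215  0.69239158  0.82131234  2.02924792 -0.75598081  0.75165831
 -0.95496993]
```

Emit:
jog_arm(rows=[{"xyz": [-0.5,0,0],"delta_rot": [0,0,2.8],"fingers": 1},{"xyz": [-1.1,-0.1,0],"delta_rot": [0,0,5.8],"fingers": 1},{"xyz": [-1.7,-0.1,0],"delta_rot": [0,0,8.8],"fingers": 1},{"xyz": [-2.4,-0.2,0],"delta_rot": [0,0,11.8],"fingers": 1},{"xyz": [-2.9,-0.4,0],"delta_rot": [0,0,14.8],"fingers": 1}])

```text
clock: 6.08
tcp_pos: [0.5142, -0.0999, 0.0472]
orientation: [-3.071, 0.652, -0.004]
contact_force: [0.5, -0.8, 0.1]
grip_width: -0.0
```

```bash
python3 -c "
from mv import *
rows([arc(p) for p in [-116,-118,-120,-122,-124]])
print(r.get_obs()['joints'])
for n in ['scene','side']: cv2.imwrite(f'pics/{n}4.png',imaging.grab_frame(n))"
```

```text
az now -24.0 tcp [ 0.5142 -0.0999  0.0472] t 6.08
[{"xyz": [-0.5, 0.1, 0.1], "delta_rot": [-0.1, -0.1, 2.0], "fingers": 1.0}, {"xyz": [-0.9, 0.1, 0.1], "delta_rot": [-0.1, -0.1, 4.0], "fingers": 1.0}, {"xyz": [-1.3, 0.0, 0.1], "delta_rot": [-0.1, -0.1, 6.0], "fingers": 1.0}, {"xyz": [-1.7, -0.0, 0.1], "delta_rot": [-0.1, -0.1, 8.0], "fingers": 1.0}, {"xyz": [-2.1, -0.1, 0.1], "delta_rot": [-0.1, -0.1, 10.0], "fingers": 1.0}]
[-0.58679261  0.68808689  0.89091715  2.09871336 -0.81858852  0.74568597
 -1.14946117]
```

View pics/scene4.png

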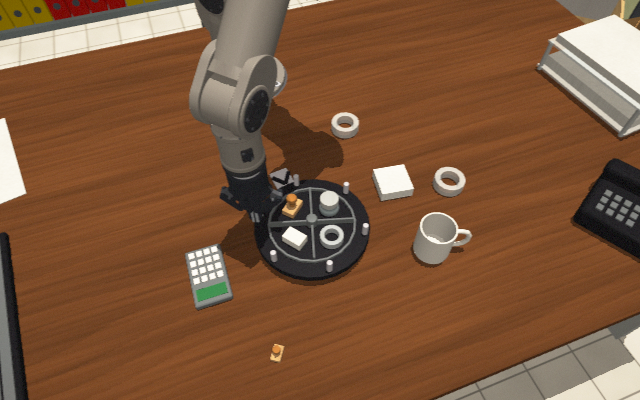

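View pics/side4.png

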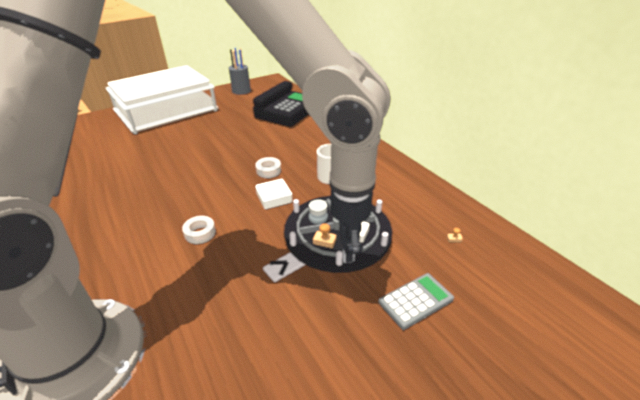

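The tray has turned about 103° and about 21° remain. I'll go slower now.

Emit:
jog_arm(rows=[{"xyz": [-0.5,0.1,0.1],"delta_rot": [0,0,2],"fingers": 1},{"xyz": [-0.9,0.1,0.1],"delta_rot": [0,0,4],"fingers": 1},{"xyz": [-1.3,0,0.1],"delta_rot": [0,0,6],"fingers": 1},{"xyz": [-1.7,0,0.1],"delta_rot": [0,0,8],"fingers": 1},{"xyz": [-2.1,-0.1,0.1],"delta_rot": [0,0,10],"fingers": 1}])

```text
clock: 6.6
tcp_pos: [0.4953, -0.0899, 0.0462]
orientation: [-3.003, 0.915, -0.003]
contact_force: [-0.7, -1.1, 0.7]
grip_width: -0.0001
```

```bash
python3 -c "
from mv import *
o=r.get_obs();d=o['tcp_pos'][:2]-C;print(np.hypot(*d),np.degrees(np.arctan2(d[1],d[0])))
rows([arc(p) for p in [-125.5,-127,-128,-129,-129]])
for n in ['scene','side']:
  im=imaging.grab_frame(n);K=(312,222) if n=='scene' else (338,232)
  cv2.imwrite(f'pics/{n}5.png',cv2.resize(im[K[1]-75:K[1]+75,K[0]-100:K[0]+100],None,fx=4,fy=4,interpolation=cv2.INTER_CUBIC))"
```

```text
0.11655703762137015 -124.00439740030802
az now -33.9 tcp [ 0.4953 -0.0899  0.0462] t 6.6
[{"xyz": [-0.3, 0.0, 0.0], "delta_rot": [-0.2, -0.1, 1.6], "fingers": 1.0}, {"xyz": [-0.6, 0.0, 0.0], "delta_rot": [-0.2, -0.1, 3.1], "fingers": 1.0}, {"xyz": [-0.8, 0.0, 0.0], "delta_rot": [-0.2, -0.1, 4.1], "fingers": 1.0}, {"xyz": [-1.0, -0.0, 0.0], "delta_rot": [-0.2, -0.1, 5.1], "fingers": 1.0}, {"xyz": [-1.0, -0.0, 0.0], "delta_rot": [-0.2, -0.1, 5.1], "fingers": 1.0}]
```

View pics/scene5.png

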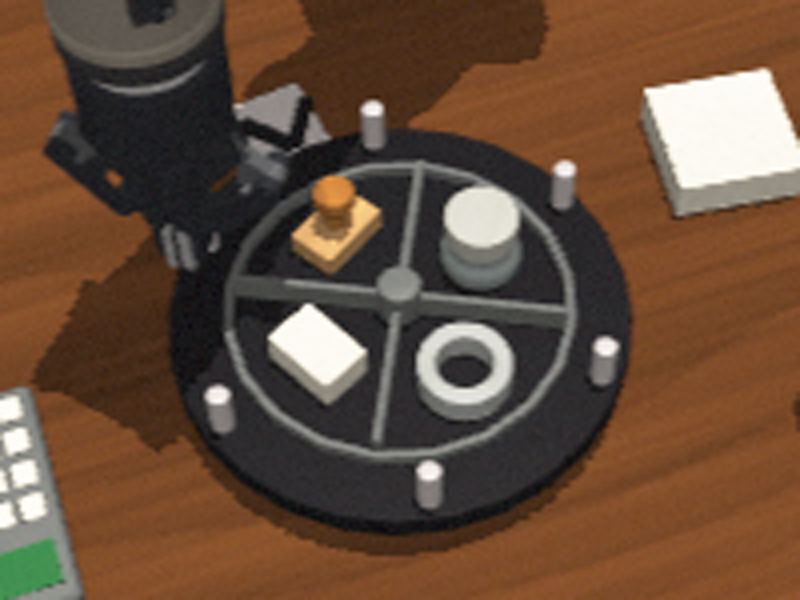

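```bash
cat > meas.py <<'E'
from fit import *
from mv import C
def phase(n,crop):
    P=np.array([ray(n,p,.066)[:2] for p in toP(n,crop)])
    c=least_squares(lambda v:np.hypot(*(P-v).T)-.113,P.mean(0)).x
    a=np.degrees(np.arctan2(P[:,1]-c[1],P[:,0]-c[0]))
    print(n,c.round(4),a.round(1),"mod60",(np.degrees(np.angle(np.mean(np.exp(6j*np.radians(a)))))/6).round(2)); return c
E
python3 - <<'E'
from meas import *
c=phase("scene",[(373,108),(565,169),(605,346),(429,470),(219,394)])
E
```

```text
scene [0.5605 0.0079] [167.9 107.8  47.6 -12.3 -72. ] mod60 -12.17
```

Emit:
jog_arm(rows=[{"xyz": [-0.3,0,0],"delta_rot": [0,0,1.6],"fingers": 1},{"xyz": [-0.6,0,0],"delta_rot": [0,0,3.1],"fingers": 1},{"xyz": [-0.9,0,0],"delta_rot": [0,0,4.6],"fingers": 1},{"xyz": [-1.2,0,0],"delta_rot": [0,0,6],"fingers": 1},{"xyz": [-1.4,0,0],"delta_rot": [0,0,7],"fingers": 1}])

```text
clock: 7.12
tcp_pos: [0.4828, -0.0813, 0.0459]
orientation: [-2.941, 1.097, -0.0]
contact_force: [1.0, 0.2, -0.2]
grip_width: 0.0001
```

```bash
python3 -c "
from mv import *
o=r.get_obs();d=o['tcp_pos'][:2]-C;print(np.hypot(*d),np.degrees(np.arctan2(d[1],d[0])))
rows([arc(p) for p in [-132,-132.5,-133,-133.5,-133.5]])"
```

```text
0.11739000269167472 -131.45366197659078
az now -40.9 tcp [ 0.4828 -0.0813  0.0459] t 7.12
[{"xyz": [-0.1, -0.0, -0.0], "delta_rot": [-0.1, 0.1, 1.1], "fingers": 1.0}, {"xyz": [-0.2, -0.0, -0.0], "delta_rot": [-0.1, 0.1, 1.6], "fingers": 1.0}, {"xyz": [-0.3, -0.0, -0.0], "delta_rot": [-0.1, 0.1, 2.1], "fingers": 1.0}, {"xyz": [-0.4, -0.1, -0.0], "delta_rot": [-0.1, 0.1, 2.6], "fingers": 1.0}, {"xyz": [-0.4, -0.1, -0.0], "delta_rot": [-0.1, 0.1, 2.6], "fingers": 1.0}]
```

Now a small push forward to -133.5°, then I'll back off tangentially and lift to look.

Emit:
jog_arm(rows=[{"xyz": [-0.1,0,0],"delta_rot": [0,0,1],"fingers": 1},{"xyz": [-0.2,0,0],"delta_rot": [0,0,1.5],"fingers": 1},{"xyz": [-0.3,0,0],"delta_rot": [0,0,2],"fingers": 1},{"xyz": [-0.4,0,0],"delta_rot": [0,0,2.5],"fingers": 1},{"xyz": [-0.4,0,0],"delta_rot": [0,0,2.5],"fingers": 1}])

```text
clock: 7.53
tcp_pos: [0.4796, -0.0785, 0.0458]
orientation: [-2.916, 1.162, 0.001]
contact_force: [-0.2, -0.7, 0.9]
grip_width: -0.0003
```

```bash
python3 -c "
from mv import *
o=r.get_obs();d=o['tcp_pos'][:2]-C;print(np.hypot(*d),np.degrees(np.arctan2(d[1],d[0])),o['joints'])"
```

```text
0.11752950454456638 -133.52050082536533 [-0.69690978  0.69517516  0.98084647  2.18643997 -0.90446865  0.7476401
 -1.4218943 ]
```

Emit:
jog_arm(rows=[{"xyz": [0.6,0,0],"delta_rot": [0,0,0],"fingers": 1},{"xyz": [1.2,0.2,0],"delta_rot": [0,0,0],"fingers": 1},{"xyz": [1.8,0.5,0],"delta_rot": [0,0,0],"fingers": 1},{"xyz": [1.8,0.5,-3],"delta_rot": [0,0,0],"fingers": 1},{"xyz": [1.8,0.5,-6],"delta_rot": [0,0,0],"fingers": 1}])

```text
clock: 7.95
tcp_pos: [0.488, -0.096, 0.1057]
orientation: [-2.917, 1.165, 0.005]
contact_force: [0.1, 0.4, -0.1]
grip_width: -0.0001
```

```bash
python3 -c "
from mv import *
rows([(.55,-.25,.2,-40)])"
```

```text
az now -43.6 tcp [ 0.488  -0.096   0.1057] t 7.95
[{"xyz": [15.1, 6.9, -9.5], "delta_rot": [0.0, 0.2, -3.6], "fingers": 1.0}]
```

Emit:
jog_arm(rows=[{"xyz": [3,2,-3],"delta_rot": [0,0,0],"fingers": 1},{"xyz": [6,4,-6],"delta_rot": [0,0,0],"fingers": 1},{"xyz": [9,6,-9.5],"delta_rot": [0,0,0],"fingers": 1},{"xyz": [12,7,-9.5],"delta_rot": [0,0,0],"fingers": 1},{"xyz": [15,7,-9.5],"delta_rot": [0,0,0],"fingers": 1}])

```text
clock: 8.37
tcp_pos: [0.5484, -0.2554, 0.2039]
orientation: [2.915, -1.171, 0.002]
contact_force: [0.8, -0.4, 0.1]
grip_width: -0.0001
```

```bash
python3 -c "
from mv import *
print(r.get_obs()['tcp_pos'])
for n in ['scene','side']:
  im=imaging.grab_frame(n);cv2.imwrite(f'pics/{n}6f.png',im);K=(312,222) if n=='scene' else (338,232)
  cv2.imwrite(f'pics/{n}6.png',cv2.resize(im[K[1]-75:K[1]+75,K[0]-100:K[0]+100],None,fx=4,fy=4,interpolation=cv2.INTER_CUBIC))"
```

```text
[ 0.54838917 -0.25542034  0.20394955]
```

View pics/scene6.png

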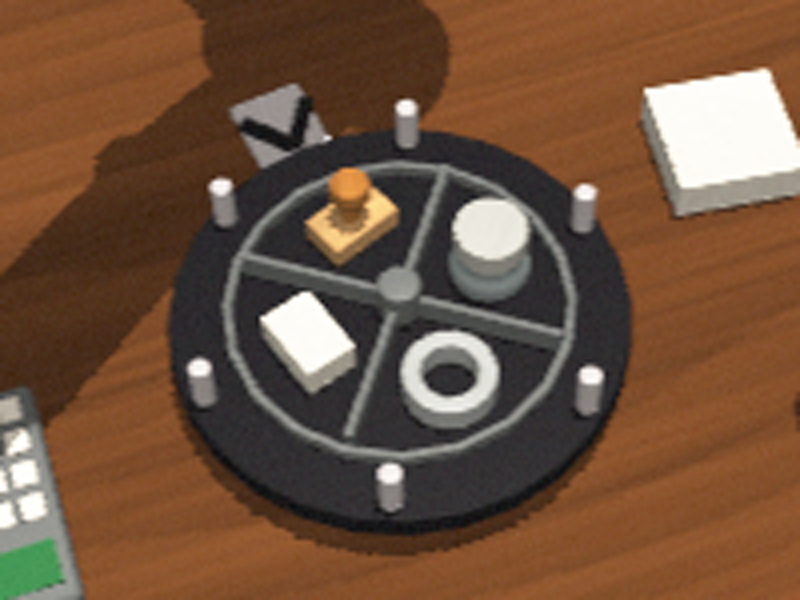

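View pics/side6.png

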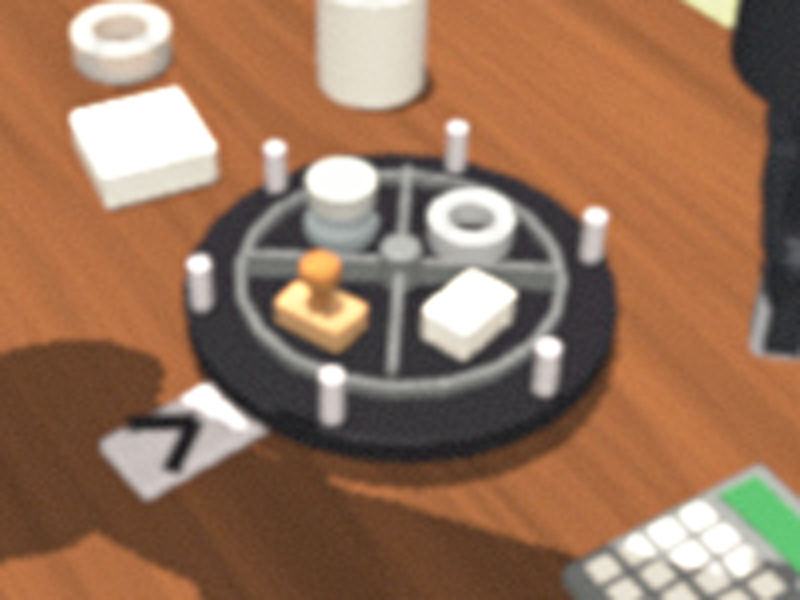

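Run:
```python
from meas import *
phase("scene",[(406,108),(585,193),(591,376),(390,473),(202,367),(222,187)])
phase("side",[(457,128),(595,216),(547,347),(332,374),(200,263),(275,148)])
a=cv2.imread("pics/scene6f.png")[185:217,284:318]; b=cv2.imread("pics/side6f.png")[216:248,301:335]
A=[cv2.resize(x,None,fx=11.5,fy=11.5,interpolation=cv2.INTER_CUBIC) for x in (a,b)]
cv2.imwrite("pics/st6.png",np.hstack(A)); print(A[0].shape)
```

```text
scene [0.5613 0.008 ] [ 158.8   98.6   38.1  -22.   -81.7 -141.5] mod60 -21.61
side [0.5603 0.0067] [  38.4  -21.7  -82.1 -141.8  158.3   98.5] mod60 -21.74
(368, 391, 3)
```

View pics/st6.png

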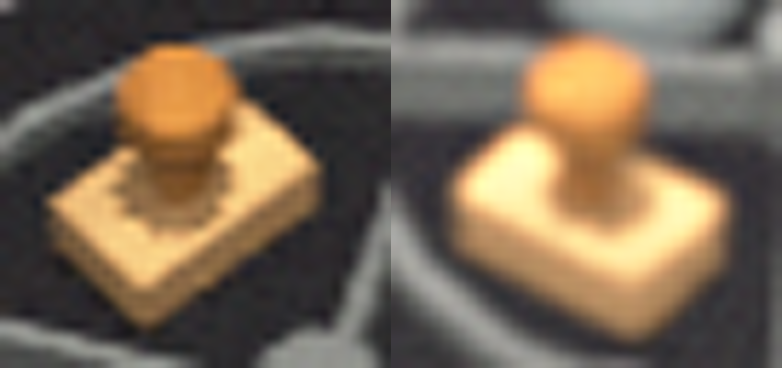

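```bash
cat > stfit.py <<'E'
from meas import *
def box(obs):  # obs: list (cam, px(full), cornerindex, z)
    sg=[(1,1),(1,-1),(-1,-1),(-1,1)]
    def f(v):
        c,s=np.cos(v[2]),np.sin(v[2]); e=[]
        for n,p,i,z in obs:
            a,b=sg[i][0]*.014,sg[i][1]*.022
            e+=list(proj(n,[v[0]+c*a-s*b,v[1]+s*a+c*b,z])[0]-p)
        return np.array(e)
    best=min((least_squares(f,[.505,0,y0]) for y0 in np.arange(0,6.28,.5)),key=lambda s:s.cost)
    return best
E
python3 - <<'E'
from stfit import *
g=lambda o,u,v:np.array(o)+(np.array([u,v])+.5)/11.5-.5
S=(284,185);D=(301,216)
# world order around: scene left/ bottom(nearest scene cam) / right
sc=[(g(S,48,205),.05,0),(g(S,147,290),.05,1),(g(S,320,168),.05,2),(g(S,148,328),.034,1)]
sd=[(g(D,64,190),.05,0),(g(D,241,287),.05,1),(g(D,337,205),.05,2),(g(D,129,135),.05,3)]
for nm,n,l in (("scene","scene",sc),("side","side",sd)):
    for p,z,k in l: print(n,ray(n,p,z)[:2].round(4))
E
```

```text
scene [ 0.4996 -0.0256]
scene [ 0.5246 -0.0142]
scene [0.5094 0.0255]
scene [ 0.5223 -0.0141]
side [0.4822 0.015 ]
side [ 0.4967 -0.0258]
side [ 0.5242 -0.0164]
side [0.5008 0.022 ]
```

Run:
```python
from stfit import *
g=lambda o,u,v:np.array(o)+(np.array([u,v])+.5)/11.5-.5
S=(284,185);D=(301,216)
cs={"scene":np.array([.5613,.0078]),"side":np.array([.5601,.0065])}
ang=lambda d:np.degrees(np.arctan2(d[1],d[0]))%360
tips={"scene":(293,152),"side":(201,424)}
for n in cs:
    t=ray(n,toP(n,[tips[n]])[0],.014)[:2]; print(n,"arrow tip",t.round(4),ang(t-cs[n]),np.hypot(*(t-cs[n])))
    e=np.mean([ray(n,p,.010)[:2] for p in tong[n]],0); print("  end",ang(e-cs[n]))
sc=[("scene",g(S,48,205),0,.05),("scene",g(S,147,290),1,.05),("scene",g(S,320,168),2,.05),("scene",g(S,148,328),1,.034)]
sd=[("side",g(D,64,190),3,.05),("side",g(D,241,287),0,.05),("side",g(D,337,205),1,.05),("side",g(D,129,135),2,.05)]
for nm,l,c in (("scene",sc,cs["scene"]),("side",sd,cs["side"]),("both",sc+sd,(cs["scene"]+cs["side"])/2)):
    b=box(l);print(nm,b.x.round(4),b.cost.round(2),ang(b.x[:2]-c),np.hypot(*(b.x[:2]-c)))
# knob
for n,p in (("scene",g(S,176,90)),("side",g(D,196,90))):
    k=ray(n,p,.074)[:2];print(n,"knob",k.round(4),ang(k-cs[n]))
```

```text
scene arrow tip [ 0.4236 -0.0107] 187.6664336685362 0.1389216564961943
  end 186.73617373352837
side arrow tip [ 0.4193 -0.0135] 188.08181682902898 0.14222429835044906
  end 186.88252911421807Traceback (most recent call last):
  File "<stdin>", line 13, in <module>
  File "stfit.py", line 10, in box
    best=min((least_squares(f,[.505,0,y0]) for y0 in np.arange(0,6.28,.5)),key=lambda s:s.cost)
  File "stfit.py", line 10, in <genexpr>
    best=min((least_squares(f,[.505,0,y0]) for y0 in np.arange(0,6.28,.5)),key=lambda s:s.cost)
              ~~~~~~~~~~~~~^^^^^^^^^^^^^^^
    return func(*args, **kwargs)
    vector_fun = VectorFunction(
        fun_wrapped,
    ...<6 lines>...
        workers=workers
    )
    self.J, dct = approx_derivative(
                  ~~~~~~~~~~~~~~~~~^
        self.fun_wrapped, self.x, f0=self.f, **finite_diff_options
        ^^^^^^^^^^^^^^^^^^^^^^^^^^^^^^^^^^^^^^^^^^^^^^^^^^^^^^^^^^
    )
    ^
    J, _nfev = _dense_difference(fun_wrapped, x0, f0, h,
               ~~~~~~~~~~~~~~~~~^^^^^^^^^^^^^^^^^^^^^^^^
                             use_one_sided, method,

[... 261 characters left out ...]
wargs))
                      ~~~~~~~~^^^^^^^^^^^^^^^^^^^^^^^^^^^^^^
    return np.atleast_1d(self.fun(x))
                         ~~~~~~~~^^^
    return self.f(x, *self.args, **self.kwargs)
           ~~~~~~^^^^^^^^^^^^^^^^^^^^^^^^^^^^^^
  File "stfit.py", line 8, in f
    e+=list(proj(n,[v[0]+c*a-s*b,v[1]+s*a+c*b,z])[0]-p)
            ~~~~^^^^^^^^^^^^^^^^^^^^^^^^^^^^^^^^^
  File "h.py", line 9, in proj
    K,t,M=cam(n); q=K@(M.T@(np.atleast_2d(P)-t).T); return (q[:2]/q[2]).T
          ~~~^^^
  File "h.py", line 5, in cam
    c=imaging.camera_info(n); return c["camera_matrix"],np.array(c["xyz"]),R.from_rotvec(c["attitude"]).as_matrix()
ValueError: time passes only in moves, steps and waits
```

```bash
python3 - <<'E'
import re
s=open('h.py').read()
s=s.replace("def cam(n):","import functools\n@functools.lru_cache\ndef cam(n):")
open('h.py','w').write(s)
E
cat > sm.py <<'E'
from stfit import *
print("clock",r.get_obs()["clock"])
g=lambda o,u,v:np.array(o)+(np.array([u,v])+.5)/11.5-.5
cs={"scene":np.array([.5613,.0078]),"side":np.array([.5601,.0065])}
ang=lambda d:np.degrees(np.arctan2(d[1],d[0]))%360
def stamp(S,D,scp,sdp,ks,kd):
    sc=[("scene",g(S,*p),i,z) for p,i,z in zip(scp,(0,1,2,1),(.05,.05,.05,.034))]
    sd=[("side",g(D,*p),i,.05) for p,i in zip(sdp,(3,0,1,2))]
    for nm,l,c in (("scene",sc,cs["scene"]),("side",sd,cs["side"]),("both",sc+sd,(cs["scene"]+cs["side"])/2)):
        b=box(l);print(nm,b.x.round(4),b.cost.round(2),ang(b.x[:2]-c),np.hypot(*(b.x[:2]-c)))
    for n,p in (("scene",g(S,*ks)),("side",g(D,*kd))):
        k=ray(n,p,.072)[:2];print(n,"knob",k.round(4),ang(k-cs[n]))
E
python3 - <<'E'
from sm import *
stamp((284,185),(301,216),[(48,205),(147,290),(320,168),(148,328)],[(64,190),(241,287),(337,205),(129,135)],(176,90),(196,90))
E
```

```text
clock 8.4667
scene [ 0.5254 -0.0122  3.7201] 184.36 209.16594316590465 0.04113529655241186
side [ 5.017e-01 -2.000e-04 -2.452e-01] 239.26 186.512515928831 0.058738233779200566
both [5.1010e-01 4.4000e-03 5.3328e+00] 743.03 183.06183317858486 0.050644332354992765
scene knob [0.4982 0.0014] 185.8219191769737
side knob [0.5058 0.0047] 181.88116266524437
```

```bash
sed -i 's/(0,1,2,1),(.05/(0,3,2,3),(.05/; s/zip(sdp,(3,0,1,2))/zip(sdp,(1,0,3,2))/' sm.py
cat >> sm.py <<'E'
def tri(ps,pd):
    s=least_squares(lambda v:np.r_[proj("scene",v)[0]-ps,proj("side",v)[0]-pd],[.5,0,.07]); print("tri",s.x.round(4),s.cost.round(2),ang(s.x[:2]-(cs["scene"]+cs["side"])/2))
E
python3 - <<'E'
from sm import *
S=(284,185);D=(301,216)
stamp(S,D,[(48,205),(147,290),(320,168),(148,328)],[(64,190),(241,287),(337,205),(129,135)],(176,90),(196,90))
tri(g(S,176,93),g(D,196,93))
tri(g(S,178,200),g(D,205,205))
E
```

```text
clock 8.4667
scene [5.0340e-01 5.0000e-04 3.5201e+00] 0.65 187.15868692626785 0.05837215464945142
side [ 5.0100e-01 -1.2000e-03  3.5661e+00] 2.39 187.46001035703253 0.059569638073583085
both [ 5.0220e-01 -2.0000e-04  3.5557e+00] 4.09 187.11056361300837 0.05899784107107811
scene knob [0.4982 0.0014] 185.8219191769737
side knob [0.5058 0.0047] 181.88116266524437
tri [ 5.025e-01 -1.000e-04  7.670e-02] 0.04 187.12112898643392
tri [ 0.5046 -0.0011  0.0471] 0.09 188.3922259732057
```

The stamp is at 187.1° about the axis, and the tongue and arrow at about 187.0°, so they are aligned. I'll lift the hand further and do a last check.

Emit:
jog_arm(rows=[{"xyz": [1,1,-3],"delta_rot": [0,0,0],"fingers": 1},{"xyz": [2,2,-6],"delta_rot": [0,0,0],"fingers": 1},{"xyz": [3,3,-8],"delta_rot": [0,0,0],"fingers": 1},{"xyz": [3,3,-8],"delta_rot": [0,0,0],"fingers": 1},{"xyz": [3,3,-8],"delta_rot": [0,0,0],"fingers": 1}])

```text
clock: 8.88
tcp_pos: [0.5509, -0.3003, 0.283]
orientation: [2.911, -1.174, 0.005]
contact_force: [0.7, 1.2, -1.2]
grip_width: -0.0001
```

```bash
python3 -c "
from mv import *
im=imaging.grab_frame('scene'); cv2.imwrite('pics/scene7.png',im)
p=cv2.imread('pics/scene6f.png'); d=cv2.absdiff(im,p)[150:290,250:380].max(); print('diff max on organiser',d)
for q in ['notepad','mug','calculator']:
  print(q,[np.round(ray('scene',x['position'],0),3) for x in imaging.tip_of('scene',q)[:1]])
print(r.get_obs()['tcp_pos'],r.get_obs()['contact_force'])"
```

```text
diff max on organiser 93
notepad [array([0.508, 0.221, 0.   ])]
mug [array([0.684, 0.231, 0.   ])]
calculator [array([ 0.589, -0.223,  0.   ])]
[ 0.55114673 -0.29744126  0.28078399] [ 0.03283833 -0.40839995 -0.53339084]
```

View pics/scene7.png

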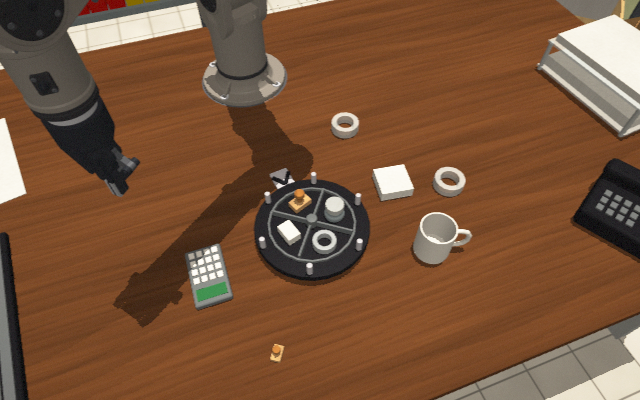

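The hand is clear at the upper left. The stamp, at (300,201), lies between the arrow at (283,178) and the hub at (312,218). The bystanders are where they were. The largest pixel differences on the organiser look like the arm's moving shadow.

```bash
python3 -c "
from bench import r
print(r.hand_in())"
```

```text
the job is handed in; nothing more can be done
None
```

I turned the organiser about 122° clockwise by pushing one rim peg with the shut fingers, then backed off, lifted the hand clear and handed the job in at about 9 s. No verdict came back.

- **Alignment:** the stamp is at about 187.1° around the axis. The tongue's end measures 186.8° and the arrow tip 187.7–188.1°, so they agree to within about 1°.
- **Compartment:** the stamp's compartment axis is about 1.4° off the tongue, because the stamp stands slightly off-centre in it. I lined up the stamp itself.
- **Stamp check:** the two cameras' fits of the stamp block agreed with each other. Single-view readings of the knob were off by up to 5°, but triangulating it from both cameras gave 187.1° again.
- **Rest of the scene:** everything still stands in its compartment. The notepad, mug and calculator are where they were, to within about 7 mm detector scatter. The contact force stayed near noise throughout, under about 3 N.
- **Unsettled check:** comparing pictures from before and after the final lift showed differences on the organiser. I put these down to the arm's moving shadow, and did not re-measure the tray after that lift.

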